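Load the empty bottles into their filling pucks

TASK

The filling line is stopped for loading: stand each of the four empty bottles, neck up, right down in the pocket of the puck whose shape and size match its base. Leave the pucks standing where they are on the conveyor, and do not disturb the tape roll and the spanner on the bench.

Things in the scene. Friction and masses are not known exactly. Their poses are not given: they have to be found in the camera images.
- bottle_round_mid (a point): Empty white plastic bottle, round base, 58 mm in diameter, the thicker of the two round bottles. 98 mm tall overall, straight-sided for its lower 64 mm, then a shoulder and an open neck 23 mm wide (29 mm at its collar). About 35 g. The point is its centre, half-way up, 49 mm above its underside; z is up when it stands. Stands loose on the bench.
- bottle_square_mid (a point): Empty white plastic bottle, square base, 50 by 50 mm with rounded corners; flat sides face its own x and y. 104 mm tall overall, straight-sided for its lower 70 mm, then a shoulder and an open neck 23 mm wide (29 mm at its collar). About 35 g. The point is its centre, half-way up, 52 mm above its underside; z is up when it stands. Stands loose on the bench.
- bottle_oblong_mid (a point): Empty white plastic bottle, flat bottle with an oblong base (straight sides, half-round ends), 40 mm thick along its own x, 76 mm long along its own y; grip it across the 40 mm. 104 mm tall overall, straight-sided for its lower 70 mm, then a shoulder and an open neck 23 mm wide (29 mm at its collar). About 35 g. The point is its centre, half-way up, 52 mm above its underside; z is up when it stands. Stands loose on the bench.
- bottle_slim_mid (a point): Empty white plastic bottle, round base, 38 mm in diameter, the thinner of the two round bottles. 108 mm tall overall, straight-sided for its lower 74 mm, then a shoulder and an open neck 23 mm wide (29 mm at its collar). About 35 g. The point is its centre, half-way up, 54 mm above its underside; z is up when it stands. Stands loose on the bench.
- puck_round: Grey plastic bottle puck: disc 108 mm in diameter, 30 mm high, 0.28 kg, loose on the conveyor's stopped chain (chain top 60 mm above the bench), between two guide strips that end 10 mm below its top. Its pocket is round, 68 mm in diameter, 20 mm deep with a 10 mm floor lined in black, 5 mm clear all round its own bottle, with a 3 mm bevel at the mouth. Origin: centre of its underside; z up.
- puck_square: Grey plastic bottle puck: disc 108 mm in diameter, 30 mm high, 0.28 kg, loose on the conveyor's stopped chain (chain top 60 mm above the bench), between two guide strips that end 10 mm below its top. Its pocket is square, 60 by 60 mm with rounded corners, its sides facing the puck's x and y, 20 mm deep with a 10 mm floor lined in black, 5 mm clear all round its own bottle, with a 3 mm bevel at the mouth. Origin: centre of its underside; z up.
- puck_oblong: Grey plastic bottle puck: disc 108 mm in diameter, 30 mm high, 0.28 kg, loose on the conveyor's stopped chain (chain top 60 mm above the bench), between two guide strips that end 10 mm below its top. Its pocket is oblong with half-round ends, 50 mm wide along the puck's x and 86 mm long along its y, 20 mm deep with a 10 mm floor lined in black, 5 mm clear all round its own bottle, with a 3 mm bevel at the mouth. Origin: centre of its underside; z up.
- puck_slim: Grey plastic bottle puck: disc 108 mm in diameter, 30 mm high, 0.28 kg, loose on the conveyor's stopped chain (chain top 60 mm above the bench), between two guide strips that end 10 mm below its top. Its pocket is round, 48 mm in diameter, 20 mm deep with a 10 mm floor lined in black, 5 mm clear all round its own bottle, with a 3 mm bevel at the mouth. Origin: centre of its underside; z up.
- tape_roll: Bystander: pale whitish roll of packing tape lying flat on the bench, 110 mm outside, 78 mm inside, 48 mm high; origin at the centre of its underside.
- spanner: Bystander: steel spanner lying flat on the bench along its own x, 0.18 m long, 7 mm thick; origin at its middle, on its underside.
Mind the look-alikes: they are no part of the job. What is shaped like the puck_square but green is not meant.

How it is judged:
By the outcome, as a careful person would: the job done as asked, in the order asked, and still so for the second after the job is handed in, with the robot touching nothing.
It also fails if it takes over 106 s, if anything falls off the work surface, if the arm or the gripper's body presses on something with over 40 N, if the wrist force passes 120 N, or if a joint passes its speed limit or range.

ROBOT

A 6-joint arm with a two-finger parallel gripper is mounted at the origin on the work surface. World frame = base frame: x ahead of the robot, y to its left, z up, the work surface at z = 0. Lengths are in mm, angles in rad, forces in N, time in s.
With the tool pointing down it reaches from about 275 to 825 mm from the base axis. Payload 5.2 kg.
Tool frame: the origin (TCP) lies on the mounting face of the last link; the fingertips stand 186 mm ahead of it and the grasp point (between the pads) lies 167 mm ahead of it (pinch_z is the distance from the TCP to the grasp point, in mm); z points along the fingers, y is the line along which they close (so a half turn about z gives the same grasp; the last joint's range is limited). The gripper opens to 93 mm and grips with 3 to 60 N. Pads are 15 mm wide; open, the fingers measure 128 mm over their backs; the gripper's body (75 mm by 188 mm) begins 65 mm behind the grasp point.
Start: joints at [1.049, 0.259, 1.535, -0, 1.348, -0.203], TCP at [172.364, 522.3, 404.753] pointing down, gripper open.
Joint ranges: [-3.14, 3.14], [-0.91, 2.08], [0.19, 2.58], [-1.22, 4.36], [0.22, 2.71], [-3.12, 3.12]. Speed limits (rad/s): [2.57, 2.57, 3.14, 3.14, 3.14, 3.14].

INTERFACE

Orientations are given as a 3x3 rotation matrix whose columns are the frame's x, y, z axes.
In Python, from cell import sense, camera, hand_in, pinch_z gives the robot as it stands.
- The arm moves only by the shell command python3 -m pendant 'ROWS' [FORCE]. ROWS is a JSON object of lists of equal length, an entry for each row: "hand": the gripper's target within -1 to 1 (fully open at 1, half-way at 0, shut at -1); "dp": the shift along the tool's x, y, z in m, a list of three; "turn": the turn, a rotation vector about the tool's x, y, z in rad, a list of three. In form: {"hand": [hand, ...], "dp": [[x, y, z], ...], "turn": [[ax, ay, az], ...]}. A call has exactly 5 rows; each row shifts and turns the commanded pose from where the row before left it, along the tool's axes as they then stand; what a row does not reach is not made up. A row lasts 1/8 s, in which the tool goes at most 62.5 mm and 10.7 degrees, less where a joint would pass 70% of its speed; a pose out of reach is approached as far as the arm can. A call is refused whole if a number of a shift passes 0.0625 or a number of a turn 0.188, either way. A call with a gripper value outside its range is refused whole. The fingers move at their own pace and stop on an object; FORCE is the grip in N (left out, the last holds). Time passes only in rows, so rows that do not move let the fingers close, or fill a call up. It gives the time, the measured TCP pose, the force, the opening and the grip force at its end, in the units of the state.
- sense(): the state, without advancing time (a new reading comes with each control period).
- camera(name): name is "scene" or "top" or "wrist"; returns a dict with "frame" (384x512x3 uint8, blue, green, red), "z_map" (384x512 float32, mm along the optical axis (not along the pixel's ray), 0 where there is no reading), "fx", "fy", "cx", "cy" (pixels), "world_to_cam" (4x4, takes a point from world to camera coordinates); the wrist camera has in their place "mount" (4x4, takes a point from camera to tool coordinates, whose origin is the TCP and whose axes are the flange's). Camera axes: x right, y up, looking along -z (the intrinsics and any distortion apply to the point x, -y, -z); pixel columns grow to the right and rows downward; lengths in mm; the calibration is good to about 2 mm. A picture is of the moment at which its call begins: read the wrist's pose just before it.
- hand_in(): hands the job in; it is judged then, once.
The state is a dict: "time": time; "joints": joint angles; "joint_vel": joint speeds; "joint_torque": joint torques, N m; "position": TCP position; "tcp_rot": TCP orientation; "ft_force": force on the tool from outside, world axes, zero at the start; "torque": the same for the moment, N m; "finger_gap": finger opening in mm; "grasp_force": force on a finger pad.
Only numpy, scipy, OpenCV 4.12 (cv2) and the standard library are available. Lean on these libraries where they do the work, as an engineer would, in place of code of your own. Each camera call takes 0.05 s, during which the arm holds its last target. There are 200 camera calls.

## Working session

There is one attempt and no reset: what is moved stays moved. The work goes in short steps, Python scripts to look and compute and a shell command to move; the robot and the scene stay as the last step left them, time stands still between calls to the robot, and variables do not carry over. Pictures are saved under pics/ and viewed, at most 14 in all, crops included, and the job is handed in when it is done.

```bash
ls; mkdir -p pics; python3 - <<'E'
from cell import sense,camera,pinch_z
import cv2,numpy as np
s=sense();print(s,pinch_z)
for n in("scene","top"):
    c=camera(n);cv2.imwrite(f"pics/{n}1.png",c["frame"]);np.save(f"{n}1.npy",c,allow_pickle=True)
    print(n,{k:v for k,v in c.items() if k not in("frame","z_map")})
E
```

```text
pics
{'time': 0.0, 'joints': array([ 1.04917916e+00,  2.59335603e-01,  1.53605303e+00, -5.34932313e-06,
        1.34801815e+00, -2.02786036e-01]), 'joint_vel': array([-0.00054055, -0.00053065,  0.00100158,  0.00168768, -0.00054374,
        0.00011331]), 'joint_torque': array([-2.71158868e-03, -4.37303030e+01, -2.83995956e+01,  7.17433565e-02,
        4.12822003e-02, -1.27085314e-04]), 'position': array([172.26554174, 522.10457896, 403.93345661]), 'tcp_rot': array([[-9.49602667e-01,  3.13454886e-01, -8.99426245e-04],
       [ 3.13455969e-01,  9.49601429e-01, -1.57547598e-03],
       [ 3.60255804e-04, -1.77800672e-03, -9.99998354e-01]]), 'ft_force': array([-0.65771632, -0.57528209, -0.01769598]), 'torque': array([-0.06852681, -0.01401755,  0.02564771]), 'grasp_force': 0.0, 'finger_gap': 92.97981590582513} 167.3
scene {'fx': 360.5552711626481, 'fy': 360.5552711626481, 'cx': 257.0873491889738, 'cy': 186.33609563108843, 'world_to_cam': array([[ 8.34534064e-01,  5.50953449e-01,  1.78665527e-03,
        -4.55045052e+02],
       [-4.13167629e-01,  6.23676823e-01,  6.63565920e-01,
         1.76083248e+02],
       [ 3.64479637e-01, -5.54506553e-01,  7.48115684e-01,
        -1.34566801e+03],
       [ 0.00000000e+00,  0.00000000e+00,  0.00000000e+00,
         1.00000000e+00]])}
top {'fx': 347.7224161575219, 'fy': 347.7224161575219, 'cx': 260.0354733627809, 'cy': 188.94179781045273, 'world_to_cam': array([[-7.50816134e-03, -9.99962067e-01, -4.41507235e-03,
         5.40490562e-01],
       [ 9.82296852e-01, -8.20184109e-03,  1.87151343e-01,
        -5.60534013e+02],
       [-1.87180456e-01, -2.93174919e-03,  9.82321170e-01,
        -9.10788495e+02],
       [ 0.00000000e+00,  0.00000000e+00,  0.00000000e+00,
         1.00000000e+00]])}
```

View pics/scene1.png

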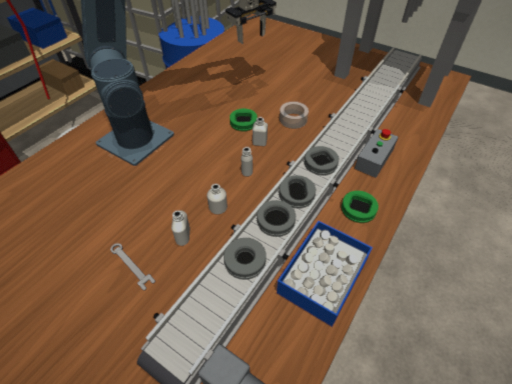

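View pics/top1.png

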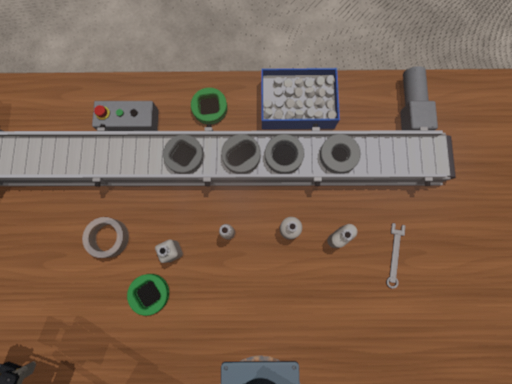

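The top view shows the pucks at about y=153: square (183), oblong (241), round (284) and slim (340). The bottles are square (167,252), slim (226,231), round (291,228) and oblong (343,236). The tape roll is at (104,238) and the spanner at (396,255). The green look-alikes are to be left alone.

```bash
cat > h.py <<'E'
import numpy as np,cv2
from cell import sense,camera,pinch_z
def cloud(c,T):  # T: cam->world
    h,w=c["z_map"].shape;u,v=np.meshgrid(np.arange(w),np.arange(h));z=c["z_map"]
    P=np.stack([(u-c["cx"])/c["fx"]*z,-(v-c["cy"])/c["fy"]*z,-z],-1)
    return P@T[:3,:3].T+T[:3,3]
def top():
    c=camera("top");return c,cloud(c,np.linalg.inv(c["world_to_cam"]))
def wrist():
    s=sense();c=camera("wrist");W=np.eye(4);W[:3,:3]=s["tcp_rot"];W[:3,3]=s["position"]
    return c,cloud(c,W@c["mount"]),s
E
python3 - <<'E'
from h import *
c,P=top();z=c["z_map"]
for n,(u,v) in dict(sq=(167,252),slim=(226,231),rnd=(291,228),obl=(343,236)).items():
    Q=P[v-20:v+20,u-20:u+20].reshape(-1,3);Z=Q[:,2]
    N=Q[(Z>88)&(Z<125)];B=Q[(Z>20)&(Z<88)]
    print(n,len(N),N[:,:2].mean(0),N[:,2].max(),'mid',(N[:,:2].min(0)+N[:,:2].max(0))/2,'body',cv2.minAreaRect(B[:,:2].astype(np.float32)))
for n,(u,v) in dict(sq=(183,153),obl=(241,153),rnd=(284,152),slim=(340,152)).items():
    Q=P[v-26:v+26,u-26:u+26].reshape(-1,3);R=Q[(Q[:,2]>84)&(Q[:,2]<96)]
    R=R[np.hypot(*(R[:,:2]-np.median(R[:,:2],0)).T)<70]
    print(n,cv2.minEnclosingCircle(R[:,:2].astype(np.float32)),R[:,2].mean())
E
```

```text
sq 109 [394.88170179 242.22244213] 108.14399706503536 mid [395.18028282 244.00842721] body ((395.25244140625, 243.85260009765625), (50.14003372192383, 49.96171188354492), 24.371084213256836)
slim 97 [444.61939179  85.79233296] 112.78882073495595 mid [444.80301939  86.99689456] body ((444.6678771972656, 85.47987365722656), (35.555999755859375, 35.57887268066406), 0.29003387689590454)
rnd 82 [454.38246951 -86.89328962] 102.18946836804548 mid [455.05163811 -86.6850008 ] body ((454.3572082519531, -86.65057373046875), (56.44434356689453, 56.30564498901367), 44.53855895996094)
obl 103 [ 431.73318127 -225.06227193] 108.3563849004596 mid [ 432.18506699 -225.77114515] body ((431.7285461425781, -226.96499633789062), (40.15589904785156, 75.36347961425781), 36.95706558227539)
sq ((657.6679077148438, 205.11277770996094), 66.60448455810547) 90.15248544500865
obl ((656.0403442382812, 36.95184326171875), 63.69478225708008) 90.07546007699182
rnd ((655.1004638671875, -60.695770263671875), 64.64027404785156) 90.08759995341042
slim ((653.6185302734375, -227.10006713867188), 65.09917449951172) 90.13798279952181
```

```bash
python3 - <<'E'
import cv2
f=cv2.imread("pics/top1.png")[125:275,140:370]
cv2.imwrite("pics/crop1.png",cv2.resize(f,None,fx=3.4,fy=3.4,interpolation=cv2.INTER_CUBIC))
E
```

```text
(no output)
```

View pics/crop1.png

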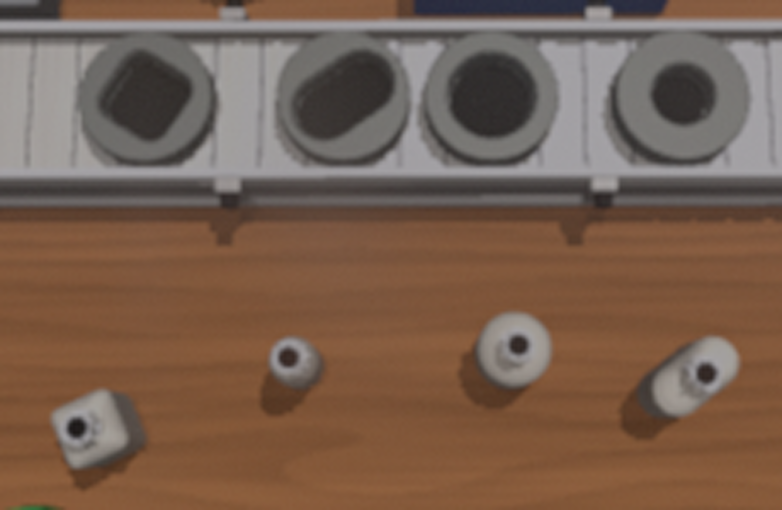

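```bash
cat >> h.py <<'E'
def hole(c,P,T,uv,zr=90):
    m=(np.abs(P[...,2]-zr)<3).astype(np.uint8)
    nl,lab=cv2.connectedComponents(1-m,connectivity=4);l=lab[uv[1],uv[0]]
    # subpixel: pixels of the hole, boundary points cast on the rim plane
    cs,_=cv2.findContours((lab==l).astype(np.uint8),cv2.RETR_EXTERNAL,cv2.CHAIN_APPROX_NONE)
    k=max(cs,key=cv2.contourArea)[:,0].astype(float)
    d=np.stack([(k[:,0]-c["cx"])/c["fx"],-(k[:,1]-c["cy"])/c["fy"],-np.ones(len(k))],-1)@T[:3,:3].T
    o=T[:3,3];q=o+d*((zr-o[2])/d[:,2])[:,None]
    return q[:,:2].astype(np.float32)
E
python3 - <<'E'
from h import *
c,P=top();T=np.linalg.inv(c["world_to_cam"])
for n,uv in dict(sq=(183,153),obl=(241,153),rnd=(284,152),slim=(340,152)).items():
    q=hole(c,P,T,uv);print(n,len(q),cv2.minAreaRect(q),cv2.minEnclosingCircle(q), (q.min(0)+q.max(0))/2)
u,v=343,236
Q=P[v-20:v+20,u-20:u+20].reshape(-1,3);B=Q[(Q[:,2]>20)&(Q[:,2]<88)][:,:2].astype(np.float32)
print(cv2.boxPoints(cv2.minAreaRect(B)))
q=hole(c,P,T,(241,153));print(cv2.boxPoints(cv2.minAreaRect(q)))
print(cv2.boxPoints(cv2.minAreaRect(hole(c,P,T,(183,153)))))
w,_,s=wrist();print(w["mount"],w["fx"])
E
```

```text
sq 71 ((656.931884765625, 204.4027099609375), (60.8697395324707, 64.97814178466797), 58.45328903198242) ((655.595947265625, 204.88043212890625), 36.72801208496094) [656.33    204.75409]
obl 79 ((655.7627563476562, 47.72802734375), (53.26136779785156, 86.79447174072266), 36.62883758544922) ((656.3192138671875, 48.14167404174805), 43.82588195800781) [654.9668    48.212524]
rnd 72 ((653.9597778320312, -71.86091613769531), (69.14764404296875, 68.06964111328125), 34.540550231933594) ((654.4229736328125, -72.23099517822266), 36.205726623535156) [653.97266  -71.301575]
slim 54 ((653.9923095703125, -224.5296630859375), (49.98841857910156, 48.039085388183594), 42.287811279296875) ((655.2835693359375, -223.35513305664062), 27.956758499145508) [ 655.28357 -222.06575]
[[ 392.73666 -209.17532]
 [ 438.64493 -269.34692]
 [ 470.77512 -244.83301]
 [ 424.86685 -184.6614 ]]
[[608.49915    66.66643  ]
 [660.2832     -2.9876404]
 [703.02637    28.789627 ]
 [651.2423     98.443695 ]]
[[613.3209  195.46378]
 [668.69617 161.46762]
 [700.54285 213.34164]
 [645.1676  247.3378 ]]
[[-1.31712572e-03  9.67897674e-01  2.51341118e-01  6.78136874e+01]
 [ 9.99998673e-01  1.51584557e-03 -5.97034943e-04 -2.44210041e-01]
 [-9.58863054e-04  2.51339998e-01 -9.67898386e-01  2.01907462e+01]
 [ 0.00000000e+00  0.00000000e+00  0.00000000e+00  1.00000000e+00]] 343.48805012147506
```

```bash
cat >> h.py <<'E'
def go(x,y,zg,yaw):
    """turn about tool z, then dp (mm, tool axes after the turn) to bring the grasp point to x,y,zg with tool y at yaw deg"""
    s=sense();R=s["tcp_rot"];cur=np.degrees(np.arctan2(R[1,1],R[0,1]))
    d=(yaw-cur+90)%180-90;a=-np.radians(d)
    R2=R@cv2.Rodrigues(np.array([0,0,a]))[0]
    dp=R2.T@(np.array([x,y,zg+pinch_z])-s["position"])
    print("t",s["time"],"turn z rad",a.round(3),"dp mm",dp.round(1),"tilt",R[:2,2].round(4),"j6",s["joints"][5].round(2),"gap",s["finger_gap"].round(1))
E
python3 - <<'E'
from h import *
go(395,244,200,24.4)
E
```

```text
Traceback (most recent call last):
  File "h.py", line 27, in go
    print("t",s["time"],"turn z rad",a.round(3),"dp mm",dp.round(1),"tilt",R[:2,2].round(4),"j6",s["joints"][5].round(2),"gap",s["finger_gap"].round(1))
                                                                                                                               ^^^^^^^^^^^^^^^^^^^^^
AttributeError: 'float' object has no attribute 'round'
```

```bash
sed -i 's/s\["finger_gap"\].round(1)/round(s["finger_gap"],1)/' h.py
python3 - <<'E'
from h import *
go(395,244,200,24.4)
E
```

```text
t 0.25 turn z rad 0.826 dp mm [-345.3   87.9   37.2] tilt [-0.0004 -0.0007] j6 -0.2 gap 93.1
```

```bash

python3 -m pendant '{"hand":[1,1,1,1,1],"dp":[[0,0,0],[0,0,0],[0,0,0],[0,0,0],[0,0,0]],"turn":[[0,0,0.165],[0,0,0.165],[0,0,0.165],[0,0,0.165],[0,0,0.166]]}' 15
python3 -m pendant '{"hand":[1,1,1,1,1],"dp":[[-0.0345,0.0088,0],[-0.0345,0.0088,0],[-0.0345,0.0088,0],[-0.0345,0.0088,0],[-0.0345,0.0088,0]],"turn":[[0,0,0],[0,0,0],[0,0,0],[0,0,0],[0,0,0]]}'
python3 -m pendant '{"hand":[1,1,1,1,1],"dp":[[-0.0345,0.0088,0.009],[-0.0345,0.0088,0.009],[-0.0345,0.0088,0.009],[-0.0345,0.0088,0.009],[-0.0345,0.0088,0]],"turn":[[0,0,0],[0,0,0],[0,0,0],[0,0,0],[0,0,0]]}'
python3 - <<'E'
from h import *
c,P,s=wrist();cv2.imwrite("pics/w1.png",c["frame"])
B=P[(P[...,2]>25)&(P[...,2]<112)&(np.hypot(P[...,0]-395,P[...,1]-244)<60)]
N=B[B[:,2]>92];S=B[B[:,2]<80]
for Q in(N,S):print(len(Q),cv2.minAreaRect(Q[:,:2].astype(np.float32)),Q[:,2].max())
go(395,244,46,24.4)
E
```

```text
time: 0.88
position: [172.3, 522.3, 404.6]
tcp_rot: [[-0.408, 0.913, -0.0], [0.913, 0.408, -0.0], [-0.0, -0.0, -1.0]]
ft_force: [0.7, 0.3, 0.5]
finger_gap: 93.1
grasp_force: 0.0
time: 1.5
position: [284.3, 382.4, 404.7]
tcp_rot: [[-0.413, 0.911, 0.0], [0.911, 0.413, 0.0], [-0.0, 0.0, -1.0]]
ft_force: [0.2, 0.8, 0.4]
finger_gap: 93.3
grasp_force: 0.0
time: 2.12
position: [395.4, 243.4, 368.0]
tcp_rot: [[-0.413, 0.911, -0.001], [0.911, 0.413, -0.0], [0.0, -0.001, -1.0]]
ft_force: [1.7, -0.7, 0.9]
finger_gap: 92.7
grasp_force: 0.0
1001 ((394.43524169921875, 244.86407470703125), (27.25509262084961, 26.957916259765625), 73.27845764160156) 106.21441022607428
1994 ((394.2325439453125, 244.74095153808594), (49.60883331298828, 48.64265441894531), 24.8388614654541) 79.99625027131697
t 2.175 turn z rad -0.001 dp mm [  4.1  -1.5 155.1] tilt [ 0.0014 -0.0024] j6 -0.12 gap 92.8
```

View pics/w1.png

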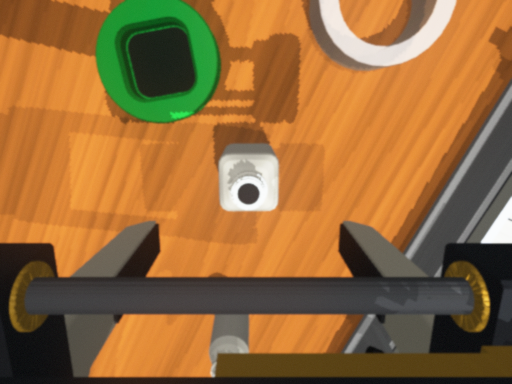

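The wrist view shows the bottle centred between the fingers at (248,185), which agrees with the top view to about 1 mm. Going down to grasp it.

```bash

python3 -m pendant '{"hand":[1,1,1,1,1],"dp":[[0.0016,0,0.031],[0,0,0.031],[0,0,0.031],[0,0,0.031],[0,0,0.031]],"turn":[[0,0,0],[0,0,0],[0,0,0],[0,0,0],[0,0,0]]}'
python3 -m pendant '{"hand":[-1,-1,-1,-1,-1],"dp":[[0,0,0],[0,0,0],[0,0,0],[0,0,0],[0,0,0]],"turn":[[0,0,0],[0,0,0],[0,0,0],[0,0,0],[0,0,0]]}' 15
python3 -m pendant '{"hand":[-1,-1,-1,-1,-1],"dp":[[0,0,0],[0,0,-0.02],[0,0,-0.04],[0,0,-0.04],[0,0,-0.04]],"turn":[[0,0,0],[0,0,0],[0,0,0],[0,0,0],[0,0,0]]}'
python3 -m pendant '{"hand":[-1,-1,-1,-1,-1],"dp":[[0,0,0],[0,0,0],[0,0,0],[0,0,0],[0,0,0]],"turn":[[0,0,-0.12],[0,0,-0.12],[0,0,-0.12],[0,0,-0.12],[0,0,-0.115]]}'
python3 - <<'E'
from h import *
go(656.2,204.8,186,58.45)
E
```

```text
time: 2.8
position: [394.4, 246.1, 212.9]
tcp_rot: [[-0.413, 0.911, 0.0], [0.911, 0.413, 0.0], [-0.0, 0.001, -1.0]]
ft_force: [-0.0, -0.6, -0.2]
finger_gap: 93.0
grasp_force: 0.0
time: 3.42
position: [394.6, 246.0, 214.4]
tcp_rot: [[-0.413, 0.911, 0.001], [0.911, 0.413, 0.0], [-0.0, 0.001, -1.0]]
ft_force: [0.2, -0.3, 3.7]
finger_gap: 50.0
grasp_force: 15.0
time: 4.05
position: [394.1, 245.9, 354.9]
tcp_rot: [[-0.413, 0.911, -0.0], [0.911, 0.413, -0.0], [0.0, -0.0, -1.0]]
ft_force: [0.0, -0.3, 0.9]
finger_gap: 49.8
grasp_force: 15.0
time: 4.68
position: [394.2, 245.9, 353.6]
tcp_rot: [[-0.855, 0.519, -0.0], [0.519, 0.855, -0.0], [0.0, -0.0, -1.0]]
ft_force: [-1.2, 0.3, -0.5]
finger_gap: 49.7
grasp_force: 15.0
t 4.675 turn z rad 0.005 dp mm [-2.447e+02  1.021e+02  2.000e-01] tilt [-0.0004 -0.0001] j6 -0.71 gap 49.7
```

```bash

python3 -m pendant '{"hand":[-1,-1,-1,-1,-1],"dp":[[-0.0245,0.0102,0],[-0.0245,0.0102,0],[-0.0245,0.0102,0],[-0.0245,0.0102,0],[-0.0245,0.0102,0]],"turn":[[0,0,0],[0,0,0],[0,0,0],[0,0,0],[0,0,0]]}'
python3 -m pendant '{"hand":[-1,-1,-1,-1,-1],"dp":[[-0.0245,0.0102,0],[-0.0245,0.0102,0],[-0.0245,0.0102,0],[-0.0245,0.0102,0],[-0.0245,0.0102,0]],"turn":[[0,0,0.005],[0,0,0],[0,0,0],[0,0,0],[0,0,0]]}'
cat >> h.py <<'E'
def rim(P,x,y):
    """circle fit of the puck's outer edge from its top-face points"""
    Q=P[(np.abs(P[...,2]-90)<4)&(np.hypot(P[...,0]-x,P[...,1]-y)<64)][:,:2].astype(np.float64)
    h=cv2.convexHull(Q.astype(np.float32))[:,0].astype(float)
    from scipy.optimize import least_squares
    r=least_squares(lambda p:np.hypot(h[:,0]-p[0],h[:,1]-p[1])-54,[x,y],loss="soft_l1",f_scale=1.)
    print("rim",len(Q),r.x.round(1),"resid",np.median(abs(r.fun)).round(2))
E
python3 - <<'E'
from h import *
c,P,s=wrist();cv2.imwrite("pics/w2.png",c["frame"]);rim(P,656.2,204.8)
go(656.2,204.8,116,58.45)
E
```

```text
time: 5.3
position: [526.2, 225.2, 353.5]
tcp_rot: [[-0.853, 0.523, -0.001], [0.523, 0.853, -0.0], [0.0, -0.0, -1.0]]
ft_force: [0.5, 0.4, -0.3]
finger_gap: 50.1
grasp_force: 15.0
time: 5.92
position: [657.2, 204.2, 353.3]
tcp_rot: [[-0.85, 0.527, -0.001], [0.527, 0.85, -0.0], [0.001, -0.001, -1.0]]
ft_force: [-0.1, 0.2, -0.9]
finger_gap: 50.0
grasp_force: 15.0
rim 6477 [656.8 205.4] resid 0.09
t 5.975 turn z rad -0.005 dp mm [ 4.1 -0.5 69.6] tilt [ 0.0019 -0.0004] j6 -0.88 gap 49.8
```

View pics/w2.png

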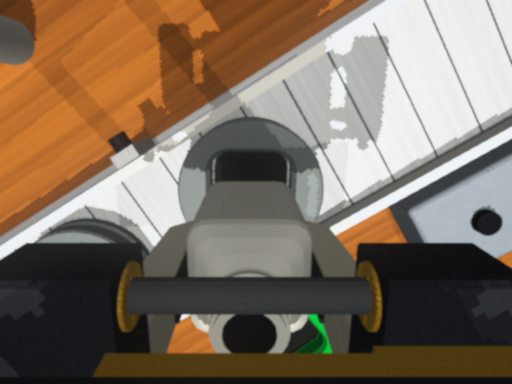

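Pocket and bottle are parallel and centred: the pocket spans 215–290 and the bottle face 188–310 in the picture. Lowering with a +2 mm x trim.

```bash

python3 -m pendant '{"hand":[-1,-1,-1,-1,-1],"dp":[[0.002,0.0007,0.01],[0,0,0.015],[0,0,0.015],[0,0,0.015],[0,0,0.014]],"turn":[[0,0,0],[0,0,0],[0,0,0],[0,0,0],[0,0,0]]}'
python3 -m pendant '{"hand":[-1,0.3,0.3,0.3,0.3],"dp":[[0,0,0],[0,0,0],[0,0,0],[0,0,0],[0,0,0]],"turn":[[0,0,0],[0,0,0],[0,0,0],[0,0,0],[0,0,0]]}'
python3 -m pendant '{"hand":[0.6,0.6,0.6,0.6,0.6],"dp":[[0,0,0],[0,0,-0.03],[0,0,-0.05],[0,0,-0.05],[0,0,-0.04]],"turn":[[0,0,0],[0,0,0],[0,0,0],[0,0,0],[0,0,0]]}'
python3 - <<'E'
from h import *
c,P,s=wrist()
N=P[(P[...,2]>165)&(P[...,2]<185)&(np.hypot(P[...,0]-656,P[...,1]-205)<40)]
print(len(N),N.max(0),cv2.minAreaRect(N[:,:2].astype(np.float32)));rim(P,656.8,205.4)
cv2.imwrite("pics/w3.png",c["frame"])
go(444.6,86,250,90)
E
```

```text
time: 6.6
position: [654.8, 206.1, 283.6]
tcp_rot: [[-0.85, 0.527, -0.001], [0.527, 0.85, -0.0], [0.0, -0.001, -1.0]]
ft_force: [-4.5, -3.3, 19.2]
finger_gap: 50.4
grasp_force: 15.0
time: 7.22
position: [655.2, 206.0, 284.9]
tcp_rot: [[-0.85, 0.527, 0.0], [0.527, 0.85, 0.0], [-0.0, 0.0, -1.0]]
ft_force: [0.2, 0.9, 0.2]
finger_gap: 60.3
grasp_force: 0.0
time: 7.85
position: [655.0, 206.0, 457.4]
tcp_rot: [[-0.85, 0.527, 0.002], [0.527, 0.85, 0.0], [-0.002, 0.001, -1.0]]
ft_force: [0.8, 0.6, -0.1]
finger_gap: 74.4
grasp_force: 0.0
827 [669.62550679 217.35868093 176.07864039] ((656.48583984375, 204.6141815185547), (24.918832778930664, 25.394222259521484), 55.51675033569336)
rim 4633 [656.8 205.2] resid 0.19
t 7.9 turn z rad -0.555 dp mm [ 211.2 -120.2   43.8] tilt [0.0108 0.0016] j6 -0.87 gap 74.4
```

View pics/w3.png

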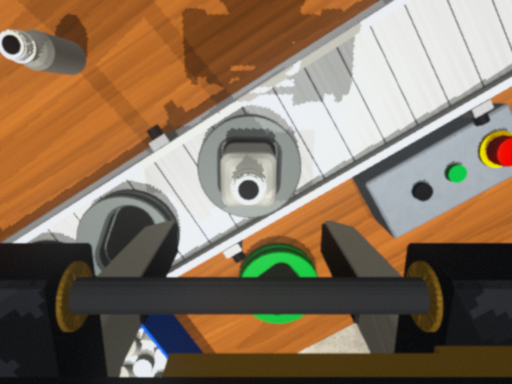

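The square bottle is seated: its top is at about 175 mm, and the puck hasn't moved. Next is the slim bottle, with the tool yaw unchanged.

```bash
python3 - <<'E'
from h import *
go(444.6,86,210,58.2)
E
```

```text
t 7.9 turn z rad 0.0 dp mm [ 116.5 -213.7   83.8] tilt [0.0108 0.0016] j6 -0.87 gap 74.4
```

```bash

python3 -m pendant '{"hand":[1,1,1,1,1],"dp":[[0.0116,-0.0213,0],[0.0116,-0.0213,0],[0.0116,-0.0213,0],[0.0116,-0.0213,0],[0.0116,-0.0213,0]],"turn":[[0,0,0],[0,0,0],[0,0,0],[0,0,0],[0,0,0]]}'
python3 -m pendant '{"hand":[1,1,1,1,1],"dp":[[0.0116,-0.0213,0],[0.0116,-0.0213,0.02],[0.0116,-0.0213,0.02],[0.0116,-0.0213,0.02],[0.0116,-0.0213,0.02]],"turn":[[0,0,0],[0,0,0],[0,0,0],[0,0,0],[0,0,0]]}'
cat >> h.py <<'E'
def neck(P,x,y,h):
    N=P[(P[...,2]>h-14)&(P[...,2]<h+6)&(np.hypot(P[...,0]-x,P[...,1]-y)<40)]
    B=P[(P[...,2]>20)&(P[...,2]<h-30)&(np.hypot(P[...,0]-x,P[...,1]-y)<50)]
    for Q in(N,B):print(len(Q),cv2.minAreaRect(Q[:,:2].astype(np.float32)) if len(Q)>5 else "",Q[:,2].max() if len(Q) else "")
E
python3 - <<'E'
from h import *
c,P,s=wrist();neck(P,444.6,86,108);go(444.6,86,48,58.2)
E
```

```text
time: 8.52
position: [549.0, 145.7, 454.6]
tcp_rot: [[-0.85, 0.527, 0.0], [0.527, 0.85, -0.0], [-0.0, -0.0, -1.0]]
ft_force: [0.0, -0.2, 1.3]
finger_gap: 92.5
grasp_force: 0.0
time: 9.15
position: [443.5, 85.8, 374.2]
tcp_rot: [[-0.85, 0.527, 0.001], [0.527, 0.85, -0.0], [-0.0, 0.0, -1.0]]
ft_force: [0.2, -1.0, -0.6]
finger_gap: 92.5
grasp_force: 0.0
1121 ((444.89813232421875, 86.45765686035156), (27.223453521728516, 27.697500228881836), 11.748124122619629) 110.03812224881361
566 ((442.0228576660156, 88.32149505615234), (37.367958068847656, 29.27368927001953), 57.39134216308594) 77.98901508976121
t 9.2 turn z rad 0.001 dp mm [ -4.    3.5 156.1] tilt [-0.0068 -0.0006] j6 -1.07 gap 93.0
```

```bash

python3 -m pendant '{"hand":[1,1,1,1,1],"dp":[[-0.001,0.001,0.031],[0,0,0.032],[0,0,0.032],[0,0,0.032],[0,0,0.032]],"turn":[[0,0,0],[0,0,0],[0,0,0],[0,0,0],[0,0,0]]}'
python3 -m pendant '{"hand":[-1,-1,-1,-1,-1],"dp":[[0,0,0],[0,0,0],[0,0,0],[0,0,0],[0,0,0]],"turn":[[0,0,0],[0,0,0],[0,0,0],[0,0,0],[0,0,0]]}' 15
python3 -m pendant '{"hand":[-1,-1,-1,-1,-1],"dp":[[0,0,0],[0,0,-0.02],[0,0,-0.04],[0,0,-0.04],[0,0,-0.04]],"turn":[[0,0,0],[0,0,0],[0,0,0],[0,0,0],[0,0,0]]}'
python3 - <<'E'
from h import *
go(655,-222.7,188,58.2)
E
```

```text
time: 9.82
position: [446.4, 86.5, 215.2]
tcp_rot: [[-0.85, 0.527, 0.001], [0.527, 0.85, 0.0], [-0.001, 0.001, -1.0]]
ft_force: [0.3, -0.1, 0.1]
finger_gap: 93.0
grasp_force: 0.0
time: 10.45
position: [445.9, 86.4, 216.3]
tcp_rot: [[-0.85, 0.527, 0.001], [0.527, 0.85, -0.0], [-0.001, 0.001, -1.0]]
ft_force: [0.7, -0.3, 0.3]
finger_gap: 47.7
grasp_force: 0.0
time: 11.08
position: [445.5, 86.4, 356.9]
tcp_rot: [[-0.85, 0.527, -0.0], [0.527, 0.85, -0.0], [0.0, -0.0, -1.0]]
ft_force: [0.2, -0.4, -0.3]
finger_gap: 37.7
grasp_force: 15.0
t 11.075 turn z rad 0.0 dp mm [-341.  -152.3    1.6] tilt [-0.0004 -0.    ] j6 -1.07 gap 37.7
```

```bash

python3 -m pendant '{"hand":[-1,-1,-1,-1,-1],"dp":[[-0.0341,-0.0152,0],[-0.0341,-0.0152,0],[-0.0341,-0.0152,0],[-0.0341,-0.0152,0],[-0.0341,-0.0152,0]],"turn":[[0,0,0],[0,0,0],[0,0,0],[0,0,0],[0,0,0]]}'
python3 -m pendant '{"hand":[-1,-1,-1,-1,-1],"dp":[[-0.0341,-0.0152,0],[-0.0341,-0.0152,0],[-0.0341,-0.0152,0],[-0.0341,-0.0152,0],[-0.0341,-0.0152,0]],"turn":[[0,0,0],[0,0,0],[0,0,0],[0,0,0],[0,0,0]]}'
python3 - <<'E'
from h import *
c,P,s=wrist();cv2.imwrite("pics/w4.png",c["frame"]);rim(P,655,-222.7)
Q=P[(P[...,2]>150)&(P[...,2]<265)&(np.hypot(P[...,0]-655,P[...,1]+222.7)<30)];print(len(Q),np.percentile(Q[:,2],[0,1,50,99,100]),s["position"])
go(655,-222.7,118,58.2)
E
```

```text
time: 11.7
position: [551.1, -69.0, 355.5]
tcp_rot: [[-0.85, 0.527, -0.0], [0.527, 0.85, 0.0], [0.001, -0.0, -1.0]]
ft_force: [0.1, 0.8, -1.0]
finger_gap: 37.7
grasp_force: 15.0
time: 12.32
position: [656.0, -223.4, 355.3]
tcp_rot: [[-0.85, 0.527, -0.001], [0.527, 0.85, 0.0], [0.001, -0.0, -1.0]]
ft_force: [0.7, -0.2, -0.7]
finger_gap: 37.7
grasp_force: 15.0
rim 8970 [ 654.7 -224.9] resid 0.1
14509 [150.01312842 155.39818377 220.70949684 263.45638139 264.99961964] [ 656.04568576 -223.43158526  355.30216321]
t 12.375 turn z rad -0.002 dp mm [ 4.8  2.8 69.4] tilt [ 0.0014 -0.0025] j6 -1.51 gap 37.5
```

View pics/w4.png

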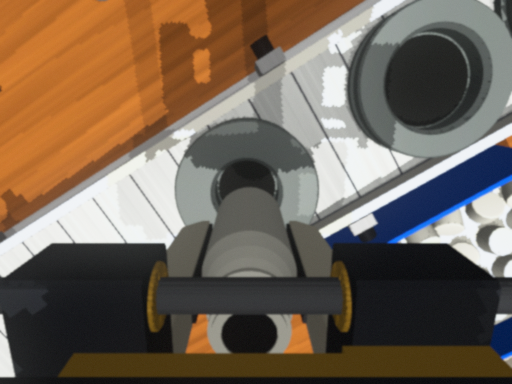

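```bash

python3 -m pendant '{"hand":[-1,-1,-1,-1,-1],"dp":[[-0.0003,-0.0012,0.012],[0,0,0.015],[0,0,0.015],[0,0,0.015],[0,0,0.006]],"turn":[[0,0,0],[0,0,0],[0,0,0],[0,0,0],[0,0,0]]}'
python3 -m pendant '{"hand":[-1,-1,-1,-1,-1],"dp":[[0,0,0.003],[0,0,0.002],[0,0,0.001],[0,0,0],[0,0,0]],"turn":[[0,0,0],[0,0,0],[0,0,0],[0,0,0],[0,0,0]]}'
```

```text
time: 13.0
position: [654.8, -223.0, 291.1]
tcp_rot: [[-0.85, 0.526, -0.002], [0.526, 0.85, 0.001], [0.002, -0.0, -1.0]]
ft_force: [0.9, -0.1, 0.1]
finger_gap: 37.8
grasp_force: 15.0
time: 13.62
position: [655.2, -223.7, 287.1]
tcp_rot: [[-0.85, 0.527, 0.0], [0.527, 0.85, -0.0], [-0.001, 0.0, -1.0]]
ft_force: [-0.7, 0.6, -0.2]
finger_gap: 37.9
grasp_force: 15.0
```

```bash

python3 -m pendant '{"hand":[-1,-1,-1,-1,-1],"dp":[[0,0,0.001],[0,0,0.001],[0,0,0],[0,0,0],[0,0,0]],"turn":[[0,0,0],[0,0,0],[0,0,0],[0,0,0],[0,0,0]]}'
python3 -m pendant '{"hand":[0.2,0.2,0.2,0.2,0.2],"dp":[[0,0,0],[0,0,0],[0,0,0],[0,0,0],[0,0,0]],"turn":[[0,0,0],[0,0,0],[0,0,0],[0,0,0],[0,0,0]]}'
python3 -m pendant '{"hand":[0.6,0.6,0.6,0.6,0.6],"dp":[[0,0,0],[0,0,-0.03],[0,0,-0.05],[0,0,-0.05],[0,0,-0.04]],"turn":[[0,0,0],[0,0,0],[0,0,0],[0,0,0],[0,0,0]]}'
python3 - <<'E'
from h import *
c,P,s=wrist();neck(P,655,-224,178);rim(P,655,-224)
go(454.6,-86.7,210,58.2)
E
```

```text
time: 14.25
position: [655.2, -223.6, 286.0]
tcp_rot: [[-0.85, 0.527, 0.001], [0.527, 0.85, -0.001], [-0.001, -0.0, -1.0]]
ft_force: [-1.5, 1.2, 5.3]
finger_gap: 37.9
grasp_force: 15.0
time: 14.88
position: [655.2, -223.6, 284.7]
tcp_rot: [[-0.85, 0.527, -0.0], [0.527, 0.85, 0.0], [0.0, -0.0, -1.0]]
ft_force: [0.6, 0.2, -0.5]
finger_gap: 55.8
grasp_force: 0.0
time: 15.5
position: [655.0, -223.5, 457.4]
tcp_rot: [[-0.85, 0.527, 0.002], [0.527, 0.85, -0.001], [-0.002, 0.0, -1.0]]
ft_force: [1.2, -0.4, -0.4]
finger_gap: 74.7
grasp_force: 0.0
1013 ((654.6416015625, -223.2738800048828), (28.588232040405273, 26.500686645507812), 56.742637634277344) 180.01988807710728
5990 ((655.2337646484375, -224.32763671875), (99.1187515258789, 99.1934585571289), 58.229610443115234) 147.97410044950914
rim 6186 [ 654.8 -225. ] resid 0.2
t 15.55 turn z rad 0.0 dp mm [243.6  10.6  83.7] tilt [ 0.0096 -0.0051] j6 -1.51 gap 74.5
```

```bash

python3 -m pendant '{"hand":[1,1,1,1,1],"dp":[[0.0243,0.0011,0],[0.0243,0.0011,0],[0.0243,0.0011,0],[0.0243,0.0011,0],[0.0243,0.0011,0]],"turn":[[0,0,0],[0,0,0],[0,0,0],[0,0,0],[0,0,0]]}'
python3 -m pendant '{"hand":[1,1,1,1,1],"dp":[[0.0243,0.0011,0],[0.0243,0.0011,0.02],[0.0243,0.0011,0.02],[0.0243,0.0011,0.02],[0.0243,0.0011,0.02]],"turn":[[0,0,0],[0,0,0],[0,0,0],[0,0,0],[0,0,0]]}'
python3 - <<'E'
from h import *
c,P,s=wrist();neck(P,454.6,-86.7,98);go(454.6,-86.7,45,58.2)
E
```

```text
time: 16.18
position: [554.0, -154.4, 454.6]
tcp_rot: [[-0.85, 0.527, 0.0], [0.527, 0.85, -0.0], [-0.0, -0.0, -1.0]]
ft_force: [0.5, -0.1, -0.0]
finger_gap: 92.9
grasp_force: 0.0
time: 16.8
position: [453.6, -85.7, 374.2]
tcp_rot: [[-0.85, 0.527, 0.0], [0.527, 0.85, -0.0], [-0.001, 0.0, -1.0]]
ft_force: [0.4, 0.8, -0.4]
finger_gap: 92.9
grasp_force: 0.0
1033 ((454.07513427734375, -87.75276184082031), (27.037025451660156, 28.318323135375977), 2.880992889404297) 99.79923386573924
924 ((454.6100158691406, -87.35336303710938), (56.857784271240234, 57.06182861328125), 56.663272857666016) 67.99439468062707
t 16.85 turn z rad 0.001 dp mm [ -6.1  -0.3 159.1] tilt [-0.0064  0.0033] j6 -1.44 gap 93.0
```

```bash

python3 -m pendant '{"hand":[1,1,1,1,1],"dp":[[-0.001,-0.0006,0.032],[0,0,0.0325],[0,0,0.0325],[0,0,0.0325],[0,0,0.0325]],"turn":[[0,0,0],[0,0,0],[0,0,0],[0,0,0],[0,0,0]]}'
python3 -m pendant '{"hand":[-1,-1,-1,-1,-1],"dp":[[0,0,0],[0,0,0],[0,0,0],[0,0,0],[0,0,0]],"turn":[[0,0,0],[0,0,0],[0,0,0],[0,0,0],[0,0,0]]}' 15
python3 -m pendant '{"hand":[-1,-1,-1,-1,-1],"dp":[[0,0,0],[0,0,-0.02],[0,0,-0.04],[0,0,-0.04],[0,0,-0.04]],"turn":[[0,0,0],[0,0,0],[0,0,0],[0,0,0],[0,0,0]]}'
python3 - <<'E'
from h import *
go(654.4,-72.0,185,58.2)
E
```

```text
time: 17.48
position: [455.7, -87.7, 212.2]
tcp_rot: [[-0.85, 0.527, 0.001], [0.527, 0.85, -0.001], [-0.002, 0.0, -1.0]]
ft_force: [0.2, -0.7, 0.1]
finger_gap: 92.9
grasp_force: 0.0
time: 18.1
position: [455.4, -87.5, 213.8]
tcp_rot: [[-0.85, 0.527, 0.002], [0.527, 0.85, -0.001], [-0.002, 0.0, -1.0]]
ft_force: [-1.4, 0.6, 6.5]
finger_gap: 58.0
grasp_force: 15.0
time: 18.73
position: [454.6, -87.1, 354.2]
tcp_rot: [[-0.85, 0.527, 0.0], [0.527, 0.85, -0.0], [-0.0, 0.0, -1.0]]
ft_force: [0.3, -0.5, -1.6]
finger_gap: 57.7
grasp_force: 15.0
t 18.725 turn z rad 0.0 dp mm [-161.8  118.1    1.9] tilt [ 0.0001 -0.    ] j6 -1.45 gap 57.7
```

```bash

python3 -m pendant '{"hand":[-1,-1,-1,-1,-1],"dp":[[-0.0324,0.0236,0],[-0.0324,0.0236,0],[-0.0324,0.0236,0],[-0.0324,0.0236,0],[-0.0324,0.0236,0]],"turn":[[0,0,0],[0,0,0],[0,0,0],[0,0,0],[0,0,0]]}'
python3 -m pendant '{"hand":[-1,-1,-1,-1,-1],"dp":[[0,0,0],[0,0,0],[0,0,0],[0,0,0],[0,0,0]],"turn":[[0,0,0],[0,0,0],[0,0,0],[0,0,0],[0,0,0]]}'
python3 - <<'E'
from h import *
c,P,s=wrist();cv2.imwrite("pics/w5.png",c["frame"]);rim(P,654.4,-71.5);print(s["position"])
E
```

```text
time: 19.35
position: [655.9, -72.1, 352.7]
tcp_rot: [[-0.85, 0.527, -0.0], [0.527, 0.85, 0.0], [0.0, -0.0, -1.0]]
ft_force: [0.9, -0.4, -0.1]
finger_gap: 57.7
grasp_force: 15.0
time: 19.98
position: [654.4, -72.4, 353.2]
tcp_rot: [[-0.85, 0.527, 0.0], [0.527, 0.85, -0.0], [-0.0, 0.0, -1.0]]
ft_force: [0.3, 0.4, -0.0]
finger_gap: 57.9
grasp_force: 15.0
rim 6193 [655.2 -72. ] resid 0.1
[654.38810399 -72.41271637 353.2130003 ]
```

View pics/w5.png

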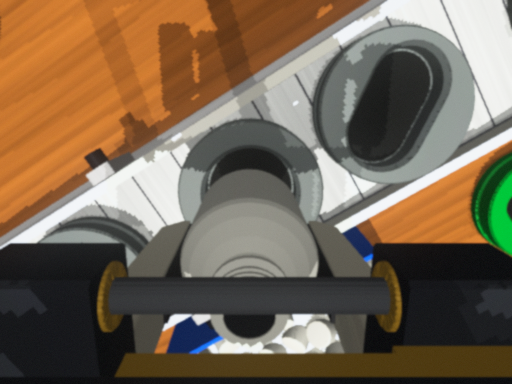

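The round bottle is centred over its pocket: bottle and pocket both sit near column 250. Lowering.

```bash

python3 -m pendant '{"hand":[-1,-1,-1,-1,-1],"dp":[[-0.001,0.0007,0.012],[0,0,0.015],[0,0,0.015],[0,0,0.015],[0,0,0.009]],"turn":[[0,0,0],[0,0,0],[0,0,0],[0,0,0],[0,0,0]]}'
python3 -m pendant '{"hand":[-1,-1,-1,-1,-1],"dp":[[0,0,0.002],[0,0,0.001],[0,0,0.001],[0,0,0],[0,0,0]],"turn":[[0,0,0],[0,0,0],[0,0,0],[0,0,0],[0,0,0]]}'
python3 -m pendant '{"hand":[0.6,0.6,0.6,0.6,0.6],"dp":[[0,0,0],[0,0,0],[0,0,0],[0,0,0],[0,0,0]],"turn":[[0,0,0],[0,0,0],[0,0,0],[0,0,0],[0,0,0]]}'
python3 -m pendant '{"hand":[0.6,0.6,0.6,0.6,0.6],"dp":[[0,0,0],[0,0,-0.03],[0,0,-0.05],[0,0,-0.05],[0,0,-0.04]],"turn":[[0,0,0],[0,0,0],[0,0,0],[0,0,0],[0,0,0]]}'
python3 - <<'E'
from h import *
c,P,s=wrist();neck(P,655,-72,168);rim(P,655,-72)
go(432,-226,210,37)
E
```

```text
time: 20.65
position: [655.7, -72.2, 285.0]
tcp_rot: [[-0.85, 0.527, -0.002], [0.527, 0.85, 0.001], [0.002, -0.001, -1.0]]
ft_force: [1.1, 0.2, -0.7]
finger_gap: 57.8
grasp_force: 15.0
time: 21.28
position: [656.1, -72.2, 283.9]
tcp_rot: [[-0.85, 0.527, 0.001], [0.527, 0.85, -0.0], [-0.001, 0.0, -1.0]]
ft_force: [-1.9, 0.6, 5.5]
finger_gap: 57.8
grasp_force: 15.0
time: 21.9
position: [656.0, -72.3, 282.6]
tcp_rot: [[-0.85, 0.527, -0.0], [0.527, 0.85, 0.0], [0.0, -0.0, -1.0]]
ft_force: [0.9, 0.2, 0.2]
finger_gap: 74.0
grasp_force: 0.0
time: 22.52
position: [655.9, -72.2, 455.3]
tcp_rot: [[-0.85, 0.527, 0.002], [0.527, 0.85, -0.001], [-0.002, 0.001, -1.0]]
ft_force: [0.9, -0.2, -0.5]
finger_gap: 74.4
grasp_force: 0.0
960 ((655.0137939453125, -71.48329162597656), (27.69116973876953, 27.286666870117188), 57.99808120727539) 170.46659278444378
4874 ((655.0819702148438, -72.21527862548828), (99.66536712646484, 98.91175842285156), 58.35064697265625) 137.9928443997917
rim 4567 [655.4 -71.9] resid 0.21
t 22.575 turn z rad 0.37 dp mm [  12.9 -272.2   82.2] tilt [ 0.0104 -0.003 ] j6 -1.29 gap 74.3
```

```bash

python3 -m pendant '{"hand":[1,1,1,1,1],"dp":[[0,0,0],[0,0,0],[0,0,0],[0,0,0],[0,0,0]],"turn":[[0,0,0.074],[0,0,0.074],[0,0,0.074],[0,0,0.074],[0,0,0.074]]}'
python3 -m pendant '{"hand":[1,1,1,1,1],"dp":[[0.0012,-0.0271,0],[0.0012,-0.0271,0],[0.0012,-0.0271,0],[0.0012,-0.0271,0],[0.0012,-0.0271,0]],"turn":[[0,0,0],[0,0,0],[0,0,0],[0,0,0],[0,0,0]]}'
python3 -m pendant '{"hand":[1,1,1,1,1],"dp":[[0.0012,-0.0271,0],[0.0012,-0.0271,0.02],[0.0012,-0.0271,0.02],[0.0012,-0.0271,0.02],[0.0012,-0.0271,0.018]],"turn":[[0,0,0],[0,0,0],[0,0,0],[0,0,0],[0,0,0]]}'
python3 - <<'E'
from h import *
c,P,s=wrist();neck(P,432,-226,104);go(432,-226,47,37)
E
```

```text
time: 23.2
position: [656.0, -72.2, 452.5]
tcp_rot: [[-0.6, 0.8, -0.0], [0.8, 0.6, 0.0], [0.0, -0.0, -1.0]]
ft_force: [0.4, -0.4, 0.2]
finger_gap: 93.0
grasp_force: 0.0
time: 23.82
position: [543.4, -149.4, 452.6]
tcp_rot: [[-0.602, 0.798, 0.0], [0.798, 0.602, -0.0], [-0.0, -0.0, -1.0]]
ft_force: [1.0, 1.0, -0.2]
finger_gap: 92.8
grasp_force: 0.0
time: 24.45
position: [431.5, -226.1, 374.1]
tcp_rot: [[-0.602, 0.798, 0.0], [0.798, 0.602, -0.0], [-0.0, -0.0, -1.0]]
ft_force: [-1.3, -0.4, -0.3]
finger_gap: 92.7
grasp_force: 0.0
1075 ((430.90753173828125, -227.0902862548828), (27.690324783325195, 26.702190399169922), 77.79845428466797) 105.7874656453042
933 ((431.42254638671875, -227.75421142578125), (39.88107681274414, 75.12715148925781), 37.941226959228516) 73.99757306332111
t 24.5 turn z rad -0.0 dp mm [ -1.7   3.2 157.4] tilt [-0.005   0.0015] j6 -1.36 gap 92.8
```

```bash

python3 -m pendant '{"hand":[1,1,1,1,1],"dp":[[-0.0006,-0.0006,0.032],[0,0,0.032],[0,0,0.032],[0,0,0.032],[0,0,0.032]],"turn":[[0,0,0],[0,0,0],[0,0,0],[0,0,0],[0,0,0]]}'
python3 -m pendant '{"hand":[-1,-1,-1,-1,-1],"dp":[[0,0,0],[0,0,0],[0,0,0],[0,0,0],[0,0,0]],"turn":[[0,0,0],[0,0,0],[0,0,0],[0,0,0],[0,0,0]]}' 15
python3 -m pendant '{"hand":[-1,-1,-1,-1,-1],"dp":[[0,0,0],[0,0,0],[0,0,-0.02],[0,0,-0.06],[0,0,-0.06]],"turn":[[0,0,0],[0,0,0],[0,0,0],[0,0,0],[0,0,0]]}'
python3 - <<'E'
from h import *
go(655.7,48,186,37)
E
```

```text
time: 25.12
position: [432.7, -226.6, 214.1]
tcp_rot: [[-0.602, 0.799, 0.001], [0.799, 0.602, -0.001], [-0.001, 0.0, -1.0]]
ft_force: [0.4, -0.1, -0.5]
finger_gap: 93.1
grasp_force: 0.0
time: 25.75
position: [432.4, -226.7, 215.4]
tcp_rot: [[-0.602, 0.798, 0.001], [0.798, 0.602, -0.001], [-0.001, 0.0, -1.0]]
ft_force: [-0.1, 0.3, -0.1]
finger_gap: 48.0
grasp_force: 0.0
time: 26.38
position: [432.0, -226.5, 355.7]
tcp_rot: [[-0.602, 0.799, -0.001], [0.799, 0.602, 0.001], [0.002, -0.0, -1.0]]
ft_force: [1.2, -0.1, -1.1]
finger_gap: 40.2
grasp_force: 15.0
t 26.375 turn z rad 0.0 dp mm [ 84.6 343.8   2.4] tilt [-0.0014  0.0013] j6 -1.36 gap 40.2
```

```bash

python3 -m pendant '{"hand":[-1,-1,-1,-1,-1],"dp":[[0,0.03,-0.025],[0,0.0314,-0.025],[0,0.0314,0],[0,0.0314,0],[0,0.0314,0]],"turn":[[0,0,0],[0,0,0],[0,0,0],[0,0,0],[0,0,0]]}'
python3 -m pendant '{"hand":[-1,-1,-1,-1,-1],"dp":[[0.017,0.0376,0],[0.017,0.0376,0],[0.017,0.0376,0],[0.017,0.0376,0],[0.017,0.0376,0]],"turn":[[0,0,0],[0,0,0],[0,0,0],[0,0,0],[0,0,0]]}'
python3 -m pendant '{"hand":[-1,-1,-1,-1,-1],"dp":[[0,0,0.025],[0,0,0.025],[0,0,0],[0,0,0],[0,0,0]],"turn":[[0,0,0],[0,0,0],[0,0,0],[0,0,0],[0,0,0]]}'
python3 - <<'E'
from h import *
c,P,s=wrist();cv2.imwrite("pics/w6.png",c["frame"]);rim(P,655.7,48);go(655.7,48,116,37)
E
```

```text
time: 27.0
position: [557.2, -132.2, 404.5]
tcp_rot: [[-0.602, 0.799, -0.0], [0.799, 0.602, 0.0], [0.0, -0.0, -1.0]]
ft_force: [0.4, 0.0, -0.3]
finger_gap: 40.3
grasp_force: 15.0
time: 27.62
position: [656.0, 49.3, 404.2]
tcp_rot: [[-0.602, 0.798, -0.001], [0.798, 0.602, -0.0], [0.001, -0.001, -1.0]]
ft_force: [-0.3, 0.1, -0.5]
finger_gap: 40.0
grasp_force: 15.0
time: 28.25
position: [655.8, 47.9, 356.2]
tcp_rot: [[-0.602, 0.799, 0.002], [0.799, 0.602, -0.0], [-0.002, 0.002, -1.0]]
ft_force: [0.5, 0.3, -0.3]
finger_gap: 39.9
grasp_force: 15.0
rim 6157 [656.1  46.7] resid 0.1
t 28.3 turn z rad -0.0 dp mm [ 0.3 -0.1 72.9] tilt [ 0.0023 -0.0002] j6 -0.74 gap 40.4
```

View pics/w6.png

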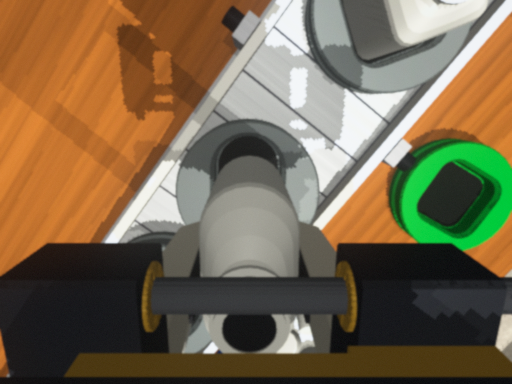

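The oblong bottle is aligned with its pocket, both near column 250. Lowering.

```bash

python3 -m pendant '{"hand":[-1,-1,-1,-1,-1],"dp":[[-0.0008,-0.0003,0.012],[0,0,0.015],[0,0,0.015],[0,0,0.015],[0,0,0.01]],"turn":[[0,0,0],[0,0,0],[0,0,0],[0,0,0],[0,0,0]]}'
python3 -m pendant '{"hand":[-1,-1,-1,-1,-1],"dp":[[0,0,0.001],[0,0,0.001],[0,0,0.001],[0,0,0],[0,0,0]],"turn":[[0,0,0],[0,0,0],[0,0,0],[0,0,0],[0,0,0]]}'
```

```text
time: 28.92
position: [655.5, 47.3, 286.0]
tcp_rot: [[-0.602, 0.798, -0.002], [0.798, 0.602, 0.0], [0.001, -0.001, -1.0]]
ft_force: [0.0, 0.0, -0.3]
finger_gap: 40.0
grasp_force: 15.0
time: 29.55
position: [655.8, 47.2, 285.0]
tcp_rot: [[-0.602, 0.799, 0.0], [0.799, 0.602, -0.0], [-0.0, 0.0, -1.0]]
ft_force: [-0.5, -0.7, 0.6]
finger_gap: 39.6
grasp_force: 15.0
```

```bash

python3 -m pendant '{"hand":[-1,-1,-1,-1,-1],"dp":[[0,0,0.001],[0,0,0.0005],[0,0,0],[0,0,0],[0,0,0]],"turn":[[0,0,0],[0,0,0],[0,0,0],[0,0,0],[0,0,0]]}'
python3 -m pendant '{"hand":[0.3,0.3,0.3,0.3,0.3],"dp":[[0,0,0],[0,0,0],[0,0,0],[0,0,0],[0,0,0]],"turn":[[0,0,0],[0,0,0],[0,0,0],[0,0,0],[0,0,0]]}'
python3 -m pendant '{"hand":[0.3,0.3,0.3,0.3,0.3],"dp":[[0,0,-0.02],[0,0,-0.03],[0,0,-0.05],[0,0,-0.05],[0,0,-0.04]],"turn":[[0,0,0],[0,0,0],[0,0,0],[0,0,0],[0,0,0]]}'
python3 -m pendant '{"hand":[0.3,0.3,0.3,0.3,0.3],"dp":[[0.05,0,0],[0.05,-0.01,0],[0.05,-0.01,0],[0.05,-0.01,0],[0.04,-0.01,0]],"turn":[[0,0,0],[0,0,0],[0,0,0],[0,0,0],[0,0,0]]}'
python3 -m pendant '{"hand":[0.3,0.3,0.3,0.3,0.3],"dp":[[0.05,-0.02,0],[0.04,-0.02,0],[0,-0.03,0],[0,-0.03,0],[0,0,0]],"turn":[[0,0,0],[0,0,0],[0,0,0],[0,0,0],[0,0,0]]}'
python3 - <<'E'
from h import *
c,P=top();T=np.linalg.inv(c["world_to_cam"])
for n,(x,y,h) in dict(sq=(656.8,205.3,174),obl=(656,47,174),rnd=(655.3,-72,168),slim=(654.8,-224.9,178)).items():
    print(n);neck(P,x,y,h);rim(P,x,y)
cv2.imwrite("pics/top2.png",cv2.resize(c["frame"][90:300,90:420],None,fx=2.4,fy=2.4))
E
```

```text
time: 30.18
position: [655.7, 47.2, 284.9]
tcp_rot: [[-0.602, 0.798, 0.001], [0.798, 0.602, -0.0], [-0.001, 0.001, -1.0]]
ft_force: [-3.2, -0.6, 7.4]
finger_gap: 39.6
grasp_force: 15.0
time: 30.8
position: [655.7, 47.2, 283.1]
tcp_rot: [[-0.602, 0.799, -0.0], [0.799, 0.602, 0.0], [0.0, -0.0, -1.0]]
ft_force: [-0.2, 0.3, 0.6]
finger_gap: 60.6
grasp_force: 0.0
time: 31.42
position: [655.6, 47.3, 475.7]
tcp_rot: [[-0.602, 0.798, 0.002], [0.798, 0.602, -0.0], [-0.001, 0.001, -1.0]]
ft_force: [-0.3, -0.2, 0.4]
finger_gap: 60.4
grasp_force: 0.0
time: 32.05
position: [477.6, 215.9, 473.5]
tcp_rot: [[-0.603, 0.798, 0.0], [0.798, 0.603, 0.0], [0.0, 0.0, -1.0]]
ft_force: [0.1, 1.3, 0.3]
finger_gap: 60.2
grasp_force: 0.0
time: 32.67
position: [343.9, 226.0, 473.7]
tcp_rot: [[-0.602, 0.799, 0.001], [0.799, 0.602, 0.0], [-0.0, 0.001, -1.0]]
ft_force: [0.3, -0.1, 0.4]
finger_gap: 60.3
grasp_force: 0.0
sq
112 ((656.0838623046875, 203.27487182617188), (25.392444610595703, 26.280439376831055), 89.32568359375) 177.52856318719273
738 ((656.617431640625, 205.38607788085938), (98.83898162841797, 98.24143
[... 243 characters left out ...]
03826904297), (98.12061309814453, 98.58016204833984), 25.646554946899414) 143.9584886169588
rim 566 [655.7  47.3] resid 0.41
rnd
101 ((653.6931762695312, -70.48929595947266), (23.934167861938477, 25.050655364990234), 2.4392287731170654) 172.0279919589981
722 ((655.5552978515625, -72.60054779052734), (98.00399017333984, 97.03535461425781), 89.87195587158203) 137.95200646342028
rim 634 [654.6 -71.6] resid 0.48
slim
109 ((653.45263671875, -222.40049743652344), (25.585933685302734, 25.845928192138672), 84.13522338867188) 181.31296876239867
858 ((655.0508422851562, -224.6988525390625), (98.54608154296875, 98.24954223632812), 89.05741119384766) 147.50573763474017
rim 827 [ 654.2 -224. ] resid 0.45
```

View pics/top2.png

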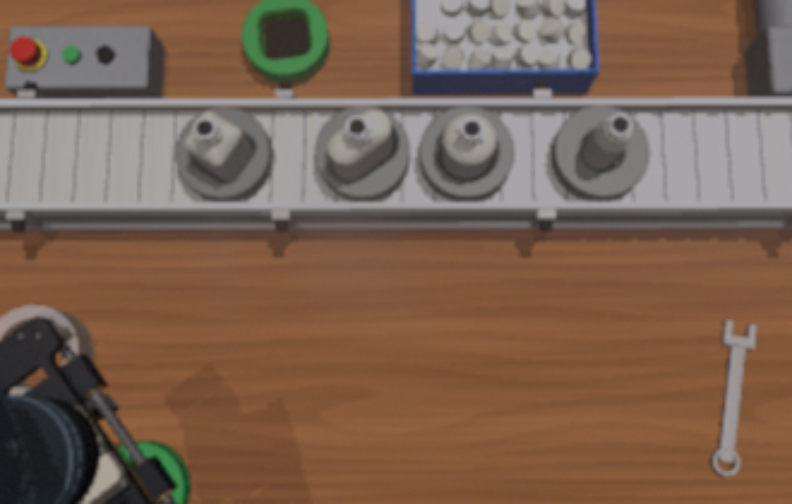

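All four bottles stand upright and centred in their pockets. Their tops are at the expected heights, with the same bias as on the bench, and the pucks haven't moved.

```bash
python3 -c "from cell import hand_in;print(hand_in())"
```

```text
the job is handed in; nothing more can be done
None
```

All four bottles stand neck up, seated in their matching puck pockets, with the pucks where they were and the tape roll and spanner untouched; the job was handed in at about 33 s on the robot's clock.

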